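# Clamp a brass blank on the slanted engraving rest

## Robot

A 6-joint arm with a two-finger parallel gripper is mounted at the origin on the work surface. World frame = base frame: x ahead of the robot, y to its left, z up, the work surface at z = 0. Lengths are in mm, angles in rad, forces in N, time in s.
With the tool pointing down it reaches from about 350 to 975 mm from the base axis. Payload 7.1 kg.
Tool frame: the origin (TCP) lies midway between the tips of the shut fingers; the grasp point (between the pads) lies 19 mm behind it; z points along the fingers, y is the line along which they close (so a half turn about z gives the same grasp; the last joint's range is limited). The gripper opens to 88 mm and grips with 3 to 60 N. Pads are 20 mm wide; open, the fingers measure 115 mm over their backs; the gripper's body (75 mm by 178 mm) begins 61 mm behind the grasp point.
Start: joints at [-1.204, 0.423, 1.63, -0, 1.089, -0.019], TCP at [235.204, -579.037, 222.675] pointing down, gripper open.
Joint ranges: [-3, 3], [-0.9, 2.11], [0.09, 2.58], [-1.31, 4.45], [0.11, 2.69], [-2.54, 2.54]. Speed limits (rad/s): [2.39, 2.39, 3.01, 3.14, 3.14, 3.14].

## Interface

Orientations are given as a rotation vector (axis times angle).
In Python, from workcell import get_obs, get_image, camera_params, close_job gives the robot as it stands.
- The arm moves only by the shell command python3 -m creep 'ROWS' [OPENING]. ROWS is a JSON object of lists of equal length, an entry for each row: "delta_pos": the shift along the tool's x, y, z in m, a list of three; "twist": the turn, a rotation vector about the tool's x, y, z in degrees, a list of three. A call has 1 to 20 rows; each row shifts and turns the commanded pose from where the row before left it, along the tool's axes as they then stand; what a row does not reach is not made up. A row lasts 1/12 s, in which the tool goes at most 41.7 mm and 7.16 degrees, less where a joint would pass 70% of its speed; a pose out of reach is approached as far as the arm can. A call with a gripper value outside its range is refused whole. OPENING is the opening, from 0 (shut) to 1 (fully open), set as the call begins (- or left out, the last holds). The fingers move at their own pace and stop on an object; the grip force is fixed at half the most. Time passes only in rows, so rows that do not move let the fingers close. It gives the time, the measured TCP pose, the force, the opening and the grip force at its end, in the units of the state.
- get_obs(): the state, without advancing time (a new reading comes with each control period).
- get_image(name): name is "scene" or "top" or "wrist"; returns (picture, depth): 420x560x3 uint8, red, green, blue; 420x560 float32, mm along the optical axis (not along the pixel's ray), 0 where there is no reading.
- camera_params(name): a dict with "camera_matrix" (3x3 intrinsics, pixels), "k1" (the pictures are not rectified: a ray, as slopes to the right and down, at radius r is drawn at 1 + k1 r^2 times it, then the intrinsics apply), "extrinsics" (4x4, takes a point from camera to world coordinates). Camera axes: x right, y down, z forward; pixel columns grow to the right and rows downward; lengths in mm; the calibration is good to about 2 mm. A picture is of the moment at which its call begins: read the wrist's pose just before it. camera_params takes no time and is no camera call; for the wrist camera it gives the pose at the moment of the call.
- close_job(): hands the job in; it is judged then, once.
The state is a dict: "t": time; "qpos": joint angles; "qvel": joint speeds; "joint_torque": joint torques, N m; "ee_pos": TCP position; "orientation": TCP orientation; "ft_force": force on the tool from outside, world axes, zero at the start; "moment": the same for the moment, N m; "width": finger opening in mm; "grasp_force": force on a finger pad.
Only numpy, scipy, OpenCV 4.12 (cv2) and the standard library are available. Lean on these libraries where they do the work, as an engineer would, in place of code of your own. Each camera call takes 0.05 s, during which the arm holds its last target. There are 200 camera calls.

## Task

Load the engraving rest: take the brass plate off the rack and lay it (do not drop it) on the cork strip of the slanted rest, flat, lengthwise, centred across the strip and with its lower end down against the small aluminium ledge. Let go of it, then press the red clamp arm down onto it until the arm snaps over and stays shut by itself. Leave everything else on the bench where it is.

Things in the scene. Friction and masses are not known exactly. Their poses are not given: they have to be found in the camera images.
- brass_plate: The brass (yellow metal) plate to load: 120 x 50 x 8 mm, about 0.4 kg. Origin at the centre of its underside, x along the 120 mm, y along the 50 mm, z up out of its upper face. It starts lying flat on one of the rack's two bearers. It is the same either way round.
- grey_plate: A bystander: aluminium (light grey) plate of the same size and frame, lying on the rack's other bearer. Leave it.
- rack: Fixed dark steel board 130 (x) x 190 (y) x 8 mm with two black bearers along x, each 110 long x 34 wide x 30 mm high, centred at y = -57 and +57 mm. Origin at the centre of the board's underside. The bearers' tops, where the plates lie, are at z = 38 mm; a plate overhangs its bearer by about 8 mm on each long side.
- slant: The whole fixed engraving rest; origin at the centre of the underside of its dark steel base, 200 (x) x 120 x 12 mm. x points away from the robot, z up. It carries the green slab sloping 30 degrees, low end towards the robot.
- bed: Sloping bed of the rest. Origin: the seat, where the loaded plate's origin belongs, on the cork strip's surface, 90 mm above the table. x up the slope, y level across it, z square out of it. Cork strip: x -60 to +65 mm, 34 mm wide, 25 mm thick, so the green slab's face is at z = -25 mm (210 x 110 mm, x -75 to +135). Two grey hinge ears at x 94 to 120 mm, y within 30 mm, up to z = +33 mm.
- ledge (a point): Middle of the top of the aluminium ledge's upper face (at x = -61, z = +6 mm of the bed), against which the plate's lower end rests. The ledge is 44 mm wide and 8 mm thick. Frame as the bed's.
- clamp (a joint): Hinge of the red clamp arm (rad). It starts about 1.3 (held open by its spring, 75 degrees up from the bed); 0 = shut, arm parallel to the bed with its rubber foot on an 8 mm plate. Its spring pushes it open; a sprung roller by the hinge resists from 0.36 down (up to 15 N at the pad), and below about 0.1 snaps over and holds it shut.
- clamp_pad (a point): Middle of the pressing face of the red pad (34 x 40 mm) at the free end of the clamp arm, 99 mm from the hinge axis along the arm and 14 mm above it. The frame is the arm's: x along the arm towards the hinge, y along the hinge axis, z out of the pressing face (same as the bed's axes when shut). An 8 mm high lip crosses the pad 13 mm further out.
- clamp_hinge (a point): Point on the hinge axis of the clamp, mid-width; axis along the bed's y.
- mug: Bystander: white mug, 80 mm across, 95 mm high, towards the back.
- jar: Bystander: glass jar with gravers, 72 mm across, 165 mm high in all, towards the back.
- tin: Bystander: blue and steel tin, 100 mm across, 120 mm high, towards the back.
- wax_tin: Bystander: small yellow round tin, 48 mm across, 26 mm high, between the rest and the rack.
- brush: Bystander: brush lying lengthwise between the rest and the rack, nearer the robot.
- hammer: Bystander: hammer lying at the far right side.
Things that resemble listed ones, but are neither listed nor needed, are in the scene too. What is shaped like the slant but blue is not meant. Of the things that look like the brass_plate, the larger one is meant.

How it is judged (in metres and radians):
On the way:
1. the brass plate lies seated on the slanted rest, let go, while the clamp is still open (more than 0.6 rad) (x of brass_plate in the frame of bed between -0.006 and 0.008 m and y of brass_plate in the frame of bed between -0.008 and 0.008 m and z of brass_plate in the frame of bed between -0.004 and 0.004 m and angle between the x axis of brass_plate and the x axis of bed, either way round below 0.12 rad and angle between the z axis of brass_plate and the z axis of bed, either way round below 0.12 rad and contact force between the fingers and brass_plate below 0.2 N and linear speed of brass_plate below 0.03 m/s and value of joint clamp above 0.6 rad), for 0.2 s.
At the end, for the whole second after the job is handed in: The brass plate lies let go and still on the cork strip: within 4 mm of its surface and 8 mm of its middle, 6 mm below to 8 mm above the seat along the slope, square within 0.12 rad; the clamp arm is shut on it and stays so (joint -0.05 to 0.06 rad) (x of brass_plate in the frame of bed between -0.006 and 0.008 m and y of brass_plate in the frame of bed between -0.008 and 0.008 m and z of brass_plate in the frame of bed between -0.004 and 0.004 m and angle between the x axis of brass_plate and the x axis of bed, either way round below 0.12 rad and angle between the z axis of brass_plate and the z axis of bed, either way round below 0.12 rad and contact force between the fingers and brass_plate below 0.2 N and linear speed of brass_plate below 0.03 m/s and value of joint clamp between -0.05 and 0.06 rad); the robot touches nothing.
It fails at once if the grey plate, mug, jar, blue tin, wax tin, brush or hammer is moved more than 30 mm (distance of any of grey_plate, mug, jar, tin, wax_tin, brush, hammer from where it was at the start of the episode above 0.03 m).
It fails at once if the brass plate is dropped or thrown (over 0.7 m/s while not held) (linear speed of brass_plate above 0.7 m/s and contact force between the fingers and brass_plate below 0.2 N).
It also fails if it takes over 64 s, if anything falls off the work surface, if the arm or the gripper's body presses on something with over 40 N, if the wrist force passes 120 N, or if a joint passes its speed limit or range.

## Working session

There is one attempt and no reset: what is moved stays moved. The work goes in short steps, Python scripts to look and compute and a shell command to move; the robot and the scene stay as the last step left them, time stands still between calls to the robot, and variables do not carry over. Pictures are saved under pics/ and viewed, at most 11 in all, crops included, and the job is handed in when it is done.

```bash
mkdir -p pics
cat > h.py <<'E'
import numpy as np, cv2
from workcell import get_obs,get_image,camera_params
from scipy.spatial.transform import Rotation as R
def grab(n):
    p=camera_params(n); im,d=get_image(n); np.savez(f'{n}.npz',im=im,d=d,K=p['camera_matrix'],k1=p['k1'],E=p['extrinsics'])
    return im,d
def load(n):
    z=np.load(f'{n}.npz'); return z['im'],z['d'],np.array(z['K']),float(z['k1']),np.array(z['E'])
def cloud(n):
    im,d,K,k1,E=load(n)
    h,w=d.shape; u,v=np.meshgrid(np.arange(w),np.arange(h))
    pts=cv2.undistortPoints(np.stack([u,v],-1).reshape(-1,1,2).astype(np.float64),K,np.array([k1,0,0,0.])).reshape(h,w,2)
    P=np.dstack([pts[...,0]*d,pts[...,1]*d,d])
    return P@E[:3,:3].T+E[:3,3]
E
python3 - <<'E'
from h import *
for n in('scene','top'):
    im,d=grab(n); cv2.imwrite(f'pics/{n}0.png',im[...,::-1]); print(camera_params(n))
print(get_obs())
E
```

```text
{'camera_matrix': array([[520.34593514,   0.        , 276.12059549],
       [  0.        , 520.34593514, 205.94791415],
       [  0.        ,   0.        ,   1.        ]]), 'k1': 0.013692384309984026, 'extrinsics': array([[ 7.77208705e-01,  4.16084952e-01, -4.72038073e-01,
         1.16234014e+03],
       [ 6.28966027e-01, -5.35952175e-01,  5.63166940e-01,
        -7.74321984e+02],
       [-1.86645427e-02, -7.34594159e-01, -6.78249995e-01,
         1.02712504e+03],
       [ 0.00000000e+00,  0.00000000e+00,  0.00000000e+00,
         1.00000000e+00]])}
{'camera_matrix': array([[524.04451493,   0.        , 270.2780616 ],
       [  0.        , 524.04451493, 211.54978413],
       [  0.        ,   0.        ,   1.        ]]), 'k1': -0.1250825586813664, 'extrinsics': array([[ 2.12096897e-02, -9.83482265e-01,  1.79757570e-01,
         2.91799851e+02],
       [-9.99591279e-01, -2.43074156e-02, -1.50474400e-02,
        -1.36876206e+01],
       [ 1.91683323e-02, -1.79364948e-01, -9.83595847e-01,
         1.55535944e+03],
       [ 0.00000000e+00,  0.00000000e+00,  0.00000000e+00,
         1.00000000e+00]])}
{'t': 0.1, 'qpos': array([-1.20401602e+00,  4.23743967e-01,  1.63060181e+00, -7.28317204e-06,
        1.08857978e+00, -1.89977453e-02]), 'qvel': array([-2.70732354e-05, -9.38428248e-04, -2.52411494e-03, -1.11983448e-03,
       -1.27186996e-03,  1.13353088e-05]), 'joint_torque': array([ 3.19291412e-04, -5.45612025e+01, -2.74323893e+01,  6.45062048e-02,
        1.88749441e-02, -3.79151243e-05]), 'ee_pos': array([ 235.02211225, -578.59797524,  221.99681813]), 'orientation': array([-3.08204191e+00, -6.01981810e-01,  3.72070889e-04]), 'ft_force': array([-0.53726521,  0.07746518,  0.18607652]), 'moment': array([-0.00259573,  0.00901767, -0.00537401]), 'grasp_force': 0.0, 'width': 87.65770329370218}
```

View pics/scene0.png

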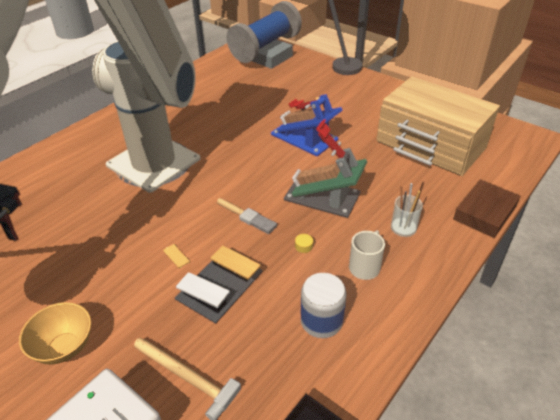

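View pics/top0.png

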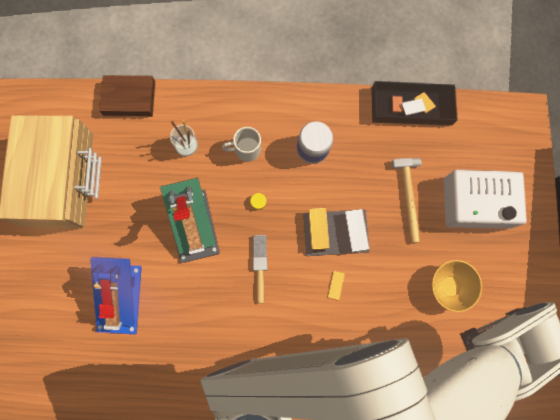

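The top view shows the robot's base at the bottom. The brass-like candidates are:
- the plate on the rack, at (319,229)
- a small plate on the table, at (336,285)
- a yellow bit in the black tray, at (425,102)
- the wax tin, at (258,201)
- the bowl, at (457,287)

I choose (319,229), the larger plate on the rack bearer. The green rest is at (190,218), and the blue one at (117,295) is the decoy.

Run:
```python
from h import *
def ray(n,uv,z):
    im,d,K,k1,E=load(n)
    p=cv2.undistortPoints(np.array(uv,float).reshape(-1,1,2),K,np.array([k1,0,0,0.])).reshape(-1,2)
    D=np.c_[p,np.ones(len(p))]@E[:3,:3].T; o=E[:3,3]
    return o+D*((z-o[2])/D[:,2])[:,None]
im,d,K,k1,E=load('top'); P=cloud('top'); hsv=cv2.cvtColor(im,cv2.COLOR_RGB2HSV)
def box(m): 
    ys,xs=m; k=np.zeros(im.shape[:2],np.uint8); k[ys,xs]=1; return k
for name,lo,hi,b,z in [('brass',(15,120,150),(28,255,255),(300,200,345,260),46),('small',(15,120,150),(28,255,255),(325,265,350,305),4),('grey',(0,0,170),(180,60,255),(328,205,372,256),46)]:
    k=cv2.inRange(hsv,np.array(lo),np.array(hi)); m=np.zeros_like(k); x0,y0,x1,y1=b; m[y0:y1,x0:x1]=k[y0:y1,x0:x1]
    c=max(cv2.findContours(m,0,1)[0],key=cv2.contourArea)
    w=ray('top',c.reshape(-1,2),z)[:,:2].astype(np.float32); r=cv2.minAreaRect(w)
    f=np.zeros_like(m); cv2.drawContours(f,[c],-1,1,-1); f=cv2.erode(f,np.ones((3,3)))>0
    print(name,r,'depth med',np.median(P[f],0),P[f][:,2].std())
# green slab plane from both cams
for n,b in(('top',(160,175,225,265)),('scene',(280,120,375,220))):
    im,d,K,k1,E=load(n);P=cloud(n);hsv=cv2.cvtColor(im,cv2.COLOR_RGB2HSV)
    x0,y0,x1,y1=b
    for nm,lo,hi in(('green',(50,60,30),(95,255,255)),('red',(0,180,90),(6,255,255)),('cork',(8,60,90),(18,180,255))):
        k=cv2.inRange(hsv,np.array(lo),np.array(hi)); m=np.zeros_like(k); m[y0:y1,x0:x1]=k[y0:y1,x0:x1]
        m=m>0; m&=d>0; Q=P[m]; Q=Q[Q[:,2]>25]
        print(n,nm,len(Q),Q.mean(0),Q.min(0),Q.max(0))
        if nm!='red':
            # robust plane
            S=Q
            for _ in range(6):
                c=S.mean(0); nv=np.linalg.svd(S-c)[2][2]; nv*=np.sign(nv[2]); e=(Q-c)@nv; S=Q[abs(e)<max(3,1.2*np.std((S-c)@nv))]
            print('  plane',nv,'tilt',np.degrees(np.arccos(nv[2])),'yaw upslope',np.degrees(np.arctan2(-nv[1],-nv[0])),c,len(S),np.std((S-c)@nv))
    c=im[y0-5:y1+5,x0-5:x1+5,::-1]; cv2.imwrite(f'pics/c_{n}.png',cv2.resize(c,None,fx=5,fy=5,interpolation=2))
a=load('top')[0][195:262,295:378,::-1]; b=load('top')[0][170:270,155:230,::-1]; s=load('scene')[0][125:217,280:375,::-1]
H=480; o=[cv2.resize(x,(int(x.shape[1]*5),int(x.shape[0]*5)),interpolation=2) for x in(a,b)]
cv2.imwrite('pics/crop1.png',np.hstack([cv2.copyMakeBorder(x,0,500-x.shape[0],0,0,0) for x in o]))
cv2.imwrite('pics/crop2.png',cv2.resize(s,None,fx=6,fy=6,interpolation=2))
```

```text
brass ((522.5677490234375, -178.5568389892578), (120.41717529296875, 52.17332458496094), 4.504730224609375) depth med [ 522.2440602  -179.01261083   46.35609146] 61.289876478679794
small ((360.3515930175781, -236.14144897460938), (37.430213928222656, 83.0739517211914), 77.90884399414062) depth med [ 359.64329914 -236.16685938    5.625088  ] 3.3774698755185772
grey ((519.75830078125, -291.75079345703125), (120.08740234375, 52.40298080444336), 9.788609504699707) depth med [ 518.75797897 -291.57973521   46.74430493] 88.34555944074135
top green 1524 [544.50344619 193.91694842  85.88586791] [440.1454022  124.58392772  26.43786512] [639.0951785  270.75727052 140.97732582]
  plane [-0.48185867 -0.11989723  0.86800742] tilt 29.772092261342305 yaw upslope 13.972722672327007 [545.12260106 195.22481732  86.54932631] 1022 1.6289589790936305
top red 252 [534.93132939 196.02508319 224.94698713] [502.51955495 171.24675547 123.9689377 ] [578.13490578 216.33187512 263.06452761]
top cork 492 [505.29103561 189.37366501  91.74340127] [447.03310798 159.5712368   38.22795879] [647.38074712 275.12487779 25
[... 218 characters left out ...]
  95.28138918] [468.97524932 122.0075207   29.45534754] [645.11436855 270.60292467 138.22621941]
  plane [-0.47712841 -0.14038418  0.86754871] tilt 29.824978523771847 yaw upslope 16.395319753700576 [571.26933323 173.61012467  96.14827494] 494 1.4122601735839764
scene red 155 [537.89967385 188.91628948 223.6528654 ] [516.39916734 171.70602909 169.94806515] [582.18773991 212.19314926 259.7315459 ]
scene cork 630 [510.72478435 195.23570164  92.44934571] [236.14111977 157.67913733  40.34413311] [628.94433451 395.18250731 191.05585829]
  plane [-0.40122049 -0.34680326  0.84779102] tilt 32.02778443685545 yaw upslope 40.839176343570145 [496.51942204 199.37224889  89.21137783] 240 1.7056015426855824
```

View pics/crop1.png

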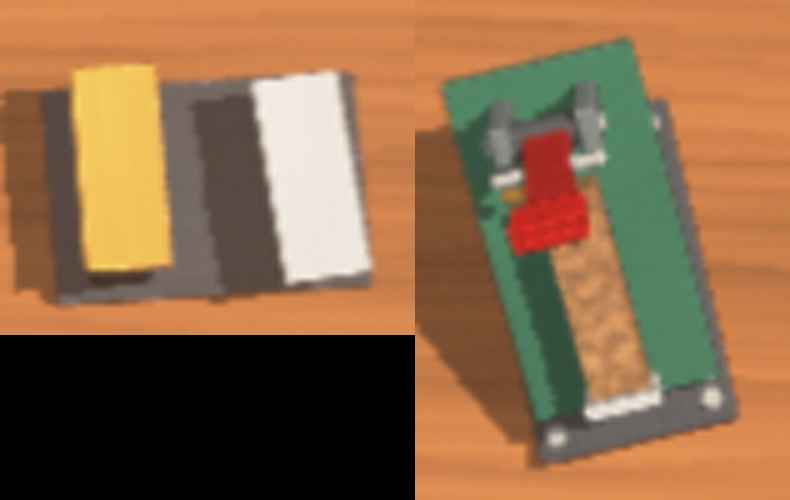

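View pics/crop2.png

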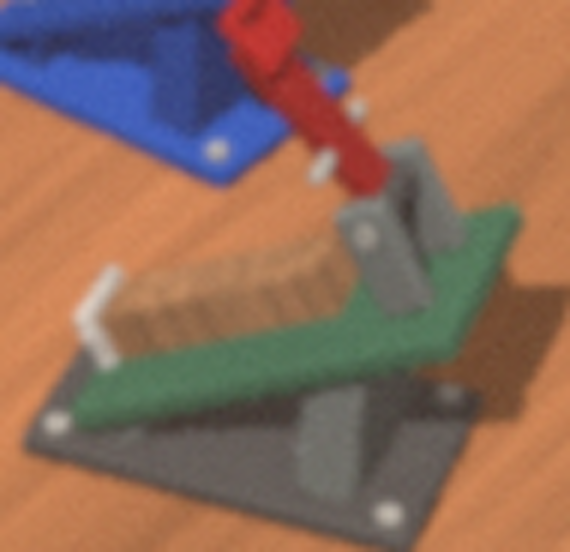

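Crop 1 confirms the choice: a full-size brass plate on the left bearer. It measures 120×52 mm at z 46, against 83×37 mm for the decoy on the table. The rest is seen with its clamp open and the ledge at the low end (top-view pixels about 190–204, 250). I'll move above the plate first.

```bash
python3 -m creep '{"delta_pos":[[0,0,0],[0,0,0],[0,0,0],[0.0202,-0.0251,0],[0.0202,-0.0251,0],[0.0202,-0.0251,0],[0.0202,-0.0251,0],[0.0202,-0.0251,0],[0.0202,-0.0251,0],[0.0202,-0.0251,0],[0.0202,-0.0251,0],[0.0202,-0.0251,0],[0.0202,-0.0251,0],[0.0202,-0.0251,0],[0.0202,-0.0251,0],[0.0202,-0.0251,0],[0.0202,-0.0251,0],[0.0202,-0.0251,0],[0,0,0],[0,0,0]],"twist":[[0,0,5.87],[0,0,5.87],[0,0,5.86],[0,0,0],[0,0,0],[0,0,0],[0,0,0],[0,0,0],[0,0,0],[0,0,0],[0,0,0],[0,0,0],[0,0,0],[0,0,0],[0,0,0],[0,0,0],[0,0,0],[0,0,0],[0,0,0],[0,0,0]]}' 1
cat >> h.py <<'E'
def ray(n,uv,z):
    im,d,K,k1,E=load(n)
    p=cv2.undistortPoints(np.array(uv,float).reshape(-1,1,2),K,np.array([k1,0,0,0.])).reshape(-1,2)
    D=np.c_[p,np.ones(len(p))]@E[:3,:3].T; o=E[:3,3]
    return o+D*((z-o[2])/D[:,2])[:,None]
def bedR(yaw): return (R.from_euler('z',yaw)*R.from_euler('y',-30,degrees=True)).as_matrix()
def to(p,Rm=None):
    o=get_obs(); Rc=R.from_rotvec(o['orientation']); Rt=Rc if Rm is None else R.from_matrix(Rm)
    print('twist first deg',np.degrees((Rc.inv()*Rt).as_rotvec()).round(2),'then shift mm',(Rt.inv().apply(np.array(p)-o['ee_pos'])).round(1),'F',o['ft_force'].round(1),'w',o['width'].round(1),o['t'])
E
python3 - <<'E'
from h import *
from scipy.optimize import least_squares
o=get_obs(); print(o['ee_pos'],R.from_rotvec(o['orientation']).as_matrix().round(3).tolist(),o['t'])
im,d=grab('wrist'); cv2.imwrite('pics/w1.png',im[...,::-1])
hsv=cv2.cvtColor(im,cv2.COLOR_RGB2HSV); k=cv2.inRange(hsv,np.array((15,120,150)),np.array((28,255,255)))
for c in cv2.findContours(k,0,1)[0]:
    if cv2.contourArea(c)>800: print(c.reshape(-1,2).min(0),c.reshape(-1,2).max(0),cv2.minAreaRect(ray('wrist',c.reshape(-1,2),46)[:,:2].astype(np.float32)))
X=np.array([(135,55,-25),(135,-55,-25),(-75,-55,-25),(-75,55,-25)],float)
uv=np.array([(160.6,187),(198.4,177.6),(216.4,246),(180.6,254)])
_,_,K,k1,E=load('top'); Ei=np.linalg.inv(E)
def res(q):
    W=X@bedR(q[2]).T+[q[0],q[1],90]; C=W@Ei[:3,:3].T+Ei[:3,3]
    return (cv2.projectPoints(C,np.zeros(3),np.zeros(3),K,np.array([k1,0,0,0.]))[0].reshape(-1,2)-uv).ravel()
s=least_squares(res,[500,190,.25]); print(s.x,np.degrees(s.x[2]),s.fun.round(1))
E
```

```text
t: 1.77
ee_pos: [508.0, -178.7, 222.3]
orientation: [-3.139, -0.129, 0.001]
ft_force: [-0.3, 0.1, -0.7]
width: 88.3
grasp_force: 0.0
[ 508.02721168 -178.68486048  222.30661384] [[0.997, 0.082, -0.001], [0.082, -0.997, 0.0], [-0.001, -0.0, -1.0]] 1.7667
[292 272] [334 326] ((384.3292541503906, -226.78524780273438), (29.89209747314453, 73.48274993896484), 77.90206909179688)
[254 122] [304 236] ((522.1785888671875, -176.64479064941406), (119.67032623291016, 49.5530891418457), 5.120647430419922)
[87 59] [142 109] ((602.8352661132812, -11.057025909423828), (52.50600051879883, 44.952552795410156), 88.11463928222656)
[523  48] [559 225] ((583.7880249023438, -442.2794494628906), (173.84474182128906, 18.27861785888672), 5.265711784362793)
[5.02369998e+02 1.84425906e+02 2.67993966e-01] 15.354923202087921 [-0.2  0.2  0.5  0.3  0.3 -0.7 -0.6  0.3]
```

View pics/w1.png

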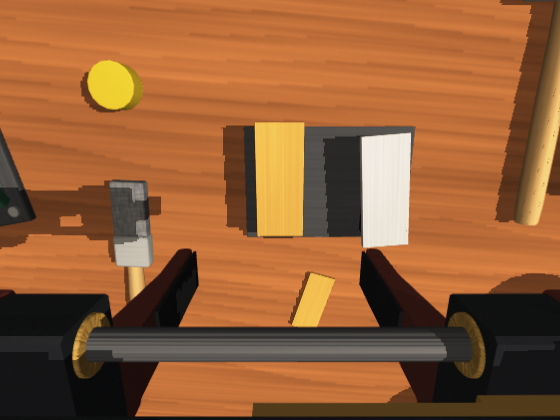

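The wrist view shows the brass plate at (254–304, 122–236) px, between the finger lines. It measures 119.7×49.6 mm, and the yaw and position match. Next I descend and grip.

```bash
python3 -m creep '{"delta_pos":[[0,-0.0007,0.03],[0,0,0.03],[0,0,0.03],[0,0,0.03],[0,0,0.03],[0,0,0.02],[0,0,0.015],[0,0,0.011],[0,0,0],[0,0,0]],"twist":[[0,0,0],[0,0,0],[0,0,0],[0,0,0],[0,0,0],[0,0,0],[0,0,0],[0,0,0],[0,0,0],[0,0,0]]}' 1
python3 -m creep '{"delta_pos":[[0,0,0],[0,0,0],[0,0,0],[0,0,0],[0,0,0],[0,0,0],[0,0,0],[0,0,0],[0,0,0],[0,0,0]],"twist":[[0,0,0],[0,0,0],[0,0,0],[0,0,0],[0,0,0],[0,0,0],[0,0,0],[0,0,0],[0,0,0],[0,0,0]]}' 0.3
```

```text
t: 2.65
ee_pos: [507.1, -179.9, 26.6]
orientation: [-3.139, -0.122, 0.001]
ft_force: [0.7, -0.6, 0.4]
width: 87.7
grasp_force: 0.0
t: 3.48
ee_pos: [507.9, -179.2, 27.0]
orientation: [3.139, 0.124, 0.001]
ft_force: [-0.5, 0.9, 5.2]
width: 49.5
grasp_force: 30.0
```

```bash
python3 -m creep '{"delta_pos":[[0,0,-0.02],[0,0,-0.036],[0,0,-0.036],[0,0,-0.036],[0,0,-0.036],[0,0,-0.036],[-0.0056,-0.0305,0],[-0.0056,-0.0305,0],[-0.0056,-0.0305,0],[-0.0056,-0.0305,0],[-0.0056,-0.0305,0],[-0.0056,-0.0305,0],[-0.0056,-0.0305,0],[-0.0056,-0.0305,0],[-0.0056,-0.0305,0],[-0.0056,-0.0305,0],[-0.0056,-0.0305,0],[0,0,0],[0,0,0],[0,0,0]],"twist":[[0,0,0],[0,0,0],[0,0,0],[0,0,0],[0,0,0],[0,0,0],[0,0,0],[0,0,0],[0,0,0],[0,0,0],[0,0,0],[0,0,0],[0,0,0],[0,0,0],[0,0,0],[0,0,0],[0,0,0],[0,0,0],[0,0,0],[0,0,0]]}'
python3 - <<'E'
from h import *
im,d=grab('wrist'); cv2.imwrite('pics/w2.png',im[...,::-1])
E
```

```text
t: 5.15
ee_pos: [419.3, 150.2, 226.1]
orientation: [3.138, 0.125, -0.002]
ft_force: [0.6, -0.0, -4.7]
width: 49.8
grasp_force: 30.0
```

View pics/w2.png

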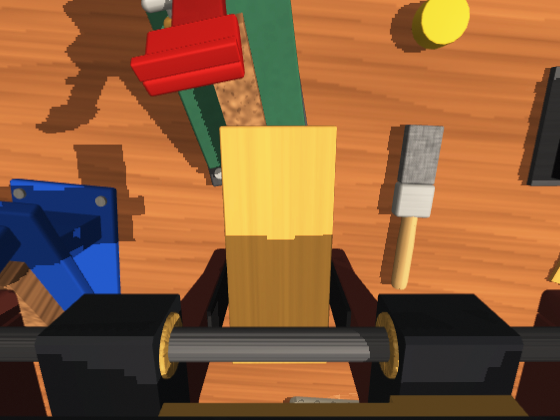

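The wrist view shows the plate held square between the fingers at (220–336, 127–360) px, hiding most of the bed. I'll check the bed fit against the point clouds already taken, and the clamp clearance too.

Run:
```python
from h import *
yaw=.268; O=np.array([502.4,184.4,90]); B=bedR(yaw)
for n in('top','scene'):
    im,d,*_=load(n); hsv=cv2.cvtColor(im,cv2.COLOR_RGB2HSV); Q=(cloud(n)-O)@B
    near=(abs(Q[...,1])<70)&(Q[...,0]>-90)&(Q[...,0]<150)&(d>0)
    cork=near&(abs(Q[...,2])<5)&(Q[...,0]>-55)&(Q[...,0]<45); y=Q[...,1][cork]
    print(n,'cork y',np.percentile(y,[1,5,50,95,99]).round(1),'z',np.median(Q[...,2][cork]).round(1),
      [np.percentile(Q[...,1][cork&(abs(Q[...,0]-x)<12)],[3,97]).round(1).tolist() for x in(-45,-20,5,30)])
    led=near&(hsv[...,1]<70)&(hsv[...,2]>150)&(Q[...,0]<-50)&(abs(Q[...,1])<30)&(Q[...,2]>-15); L=Q[led]
    print(' ledge',len(L),np.percentile(L,[5,50,95],axis=0).round(1).tolist())
    red=near&(hsv[...,1]>150)&((hsv[...,0]<6)|(hsv[...,0]>174))&(Q[...,2]>10); r=Q[red]
    print(' red',np.percentile(r,[1,50,99],axis=0).round(1).tolist())
ez=B*[1,-1,-1]
for b in[(-75,0,80),(-75,0,22),(3,0,22),(3,0,0)]:
    print(b); to(O+B@(np.array(b)+[-14.3,0,-11]),ez)
```

```text
top cork y [-13.6 -12.3   3.4  18.5  20.3] z -0.2 [[-11.3, 19.3], [-13.0, 19.2], [-13.3, 19.5], [-12.7, 18.5]]
 ledge 57 [[-67.3, -16.4, -4.9], [-61.7, 2.7, 5.1], [-58.7, 23.0, 9.6]]
 red [[84.5, -15.7, 31.9], [97.2, 2.7, 108.7], [111.0, 21.7, 141.9]]
scene cork y [-16.4 -14.9   0.7  18.6  22. ] z -1.2 [[-13.4, 19.0], [-15.6, 21.2], [-16.3, 17.1], [-14.5, 18.9]]
 ledge 45 [[-65.3, -19.0, -10.7], [-60.3, -10.1, 2.3], [-56.8, 14.9, 6.3]]
 red [[82.0, -17.5, 31.2], [97.2, -5.3, 91.8], [111.6, 19.7, 136.9]]
(-75, 0, 80)Traceback (most recent call last):
  File "<stdin>", line 15, in <module>
  File "h.py", line 23, in to
    print('twist first deg',np.degrees((Rc.inv()*Rt).as_rotvec()).round(2),'then shift mm',(Rt.inv().apply(np.array(p)-o['ee_pos'])).round(1),'F',o['ft_force'].round(1),'w',o['width'].round(1),o['t'])
                                                                                                                                                                             ^^^^^^^^^^^^^^^^
AttributeError: 'float' object has no attribute 'round'
```

```bash
sed -i "s/o\['width'\].round(1)/round(o['width'],1)/" h.py
cat >> h.py <<'E'
B=bedR(.268); O=np.array([502.4,184.4,90])+B@[1.5,2.6,0]; ez=B*[1,-1,-1]
def bed(): # TCP in bed frame and tilt error
    o=get_obs(); Rc=R.from_rotvec(o['orientation']).as_matrix()
    print('plate-in-bed est',(B.T@(o['ee_pos']-O)+[14.3,0,11]).round(1),'err deg',np.degrees(R.from_matrix(ez.T@Rc).as_rotvec()).round(2),'F bed',(B.T@o['ft_force']).round(1),o['t'])
E
python3 - <<'E'
from h import *
for b in[(-75,0,80),(-75,0,22),(3,0,22),(3,0,0)]:
    print(b); to(O+B@(np.array(b)+[-14.3,0,-11]),ez)
bed()
E
```

```text
(-75, 0, 80)
twist first deg [  2.87  29.97 -10.61] then shift mm [-78.8 -14.1  93.5] F [ 0.3  0.7 -4. ] w 49.7 5.2
(-75, 0, 22)
twist first deg [  2.87  29.97 -10.61] then shift mm [-78.8 -14.1 151.5] F [ 0.3  0.7 -4. ] w 49.7 5.2
(3, 0, 22)
twist first deg [  2.87  29.97 -10.61] then shift mm [ -0.8 -14.1 151.5] F [ 0.3  0.7 -4. ] w 49.7 5.2
(3, 0, 0)
twist first deg [  2.87  29.97 -10.61] then shift mm [ -0.8 -14.1 173.5] F [ 0.3  0.7 -4. ] w 49.7 5.2
plate-in-bed est [  3.8 -14.1 173.5] err deg [ -2.87 -29.97  10.61] F bed [-1.6  0.6 -3.7] 5.2
```

```bash
python3 -m creep '{"delta_pos":[[0,0,0],[0,0,0],[0,0,0],[0,0,0],[0,0,0],[0,0,0],[-0.015,-0.007,0],[-0.015,-0.007,0],[0,0,0.025],[0,0,0.025],[0,0,0.025],[0,0,0.025],[0,0,0.02],[0,0,0.015],[0,0,0.01],[0,0,0],[0,0,0]],"twist":[[0.478,4.995,-1.768],[0.478,4.995,-1.768],[0.478,4.995,-1.768],[0.478,4.995,-1.768],[0.478,4.995,-1.768],[0.478,4.995,-1.768],[0,0,0],[0,0,0],[0,0,0],[0,0,0],[0,0,0],[0,0,0],[0,0,0],[0,0,0],[0,0,0],[0,0,0],[0,0,0]]}'
python3 - <<'E'
from h import *
bed(); to(O+B@[3-14.3,0,-11+22],ez)
im,d=grab('scene'); cv2.imwrite('pics/s3.png',cv2.resize(im[60:260,200:430,::-1],None,fx=3,fy=3,interpolation=2))
E
```

```text
t: 6.62
ee_pos: [460.0, 180.7, 122.8]
orientation: [-2.981, -0.393, -0.74]
ft_force: [-0.2, 0.2, -4.8]
width: 49.5
grasp_force: 30.0
plate-in-bed est [-7.   5.  60.4] err deg [-1.15 -2.27  0.02] F bed [-2.5  0.2 -4.1] 6.6167
twist first deg [ 1.15  2.27 -0.02] then shift mm [10.   5.  38.4] F [-0.2  0.2 -4.8] w 49.5 6.6167
```

View pics/s3.png

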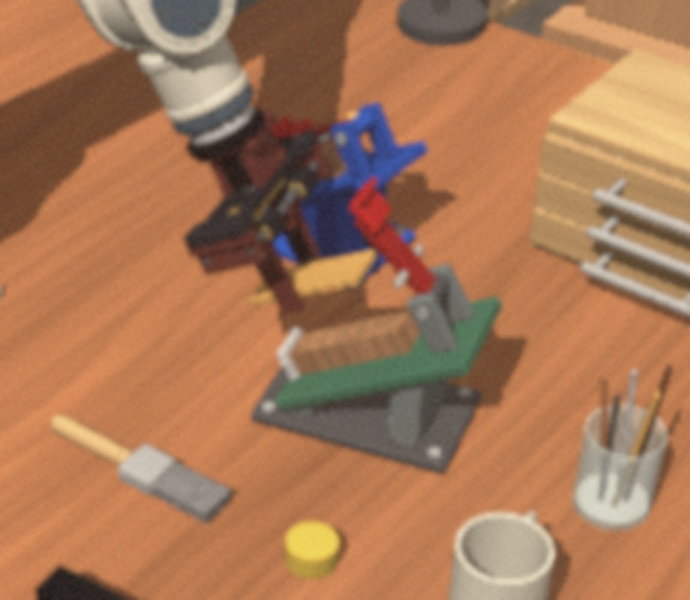

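The scene view shows the plate in hand above the cork, at (250–378, 250–305) px, clear of the open red clamp at (355–435, 180–290). The rows were clipped by the speed limit, so I'll correct and carry on more slowly.

```bash
python3 -m creep '{"delta_pos":[[0,0,0],[0.005,0.0025,0],[0.005,0.0025,0.005],[0,0,0.01],[0,0,0.01],[0,0,0.008],[0,0,0.005],[0,0,0],[0,0,0],[0,0,0]],"twist":[[1.15,2.27,0],[0,0,0],[0,0,0],[0,0,0],[0,0,0],[0,0,0],[0,0,0],[0,0,0],[0,0,0],[0,0,0]]}'
python3 - <<'E'
from h import *
bed(); to(O+B@[4-14.3,0,-11+5],ez)
E
```

```text
t: 7.5
ee_pos: [490.3, 191.9, 116.9]
orientation: [-2.977, -0.394, -0.752]
ft_force: [-0.3, 0.4, -3.2]
width: 49.9
grasp_force: 30.0
plate-in-bed est [17.9  7.9 39.1] err deg [-1.17 -1.78 -0.04] F bed [-1.8  0.5 -2.6] 7.5
twist first deg [1.17 1.78 0.04] then shift mm [-13.9   7.9  34.1] F [-0.3  0.4 -3.2] w 49.9 7.5
```

```bash
python3 - <<'E'
from h import *
print(get_obs()['qpos'].round(3))
E
python3 -m creep '{"delta_pos":[[0,0,0],[0,0,0]],"twist":[[0,0,0],[0,0,0]]}'
python3 - <<'E'
from h import *
print(get_obs()['qpos'].round(3));bed()
E
```

```text
[ 0.399  0.346  2.238 -0.858  0.109  2.541]
t: 7.67
ee_pos: [490.4, 192.1, 117.0]
orientation: [-2.977, -0.395, -0.753]
ft_force: [-0.3, -0.4, -3.8]
width: 50.0
grasp_force: 30.0
[ 0.399  0.346  2.237 -0.858  0.109  2.541]
plate-in-bed est [18.1  8.  39.1] err deg [-1.17 -1.76 -0.08] F bed [-2.3 -0.3 -3.1] 7.6667
```

The wrist is at the limits of joint 5 (0.11) and joint 6 (2.54), which explains the missed motion. I'll back off while logging joint/TCP pairs, fit the arm's geometry, and find a feasible pose.

```bash
cat > lg.py <<'E'
from h import *
import json
o=get_obs(); open('log.txt','a').write(json.dumps([list(map(float,o[k])) for k in('qpos','ee_pos','orientation')])+'\n'); print(o['qpos'].round(3))
E
python3 lg.py
python3 -m creep '{"delta_pos":[[0,0,-0.015],[0,0,-0.015],[0,0,-0.015],[0,0,-0.015],[0,0,0],[0,0,0]],"twist":[[0,0,0],[0,0,0],[0,0,0],[0,0,0],[0,0,0],[0,0,0]]}'; python3 lg.py
python3 -m creep '{"delta_pos":[[0,0,0],[0,0,0],[0,0,0],[0,0,0],[0,0,0]],"twist":[[0,-4,0],[0,-4,0],[0,-4,0],[0,0,0],[0,0,0]]}'; python3 lg.py
python3 -m creep '{"delta_pos":[[0,0,-0.02],[0,0,-0.03],[0,0,-0.03],[0,0,0],[0,0,0]],"twist":[[0,-4,0],[0,-4,0],[0,-4,0],[0,0,0],[0,0,0]]}'; python3 lg.py
python3 - <<'E'
from h import *
bed()
E
```

```text
[ 0.399  0.346  2.237 -0.858  0.109  2.541]
t: 8.17
ee_pos: [462.1, 185.4, 169.7]
orientation: [-2.978, -0.395, -0.752]
ft_force: [-1.5, -0.2, -4.9]
width: 49.8
grasp_force: 30.0
[ 0.413  0.187  2.264 -0.412  0.223  2.101]
t: 8.58
ee_pos: [464.2, 185.9, 169.5]
orientation: [-3.065, -0.403, -0.445]
ft_force: [-0.6, -0.0, -3.3]
width: 49.6
grasp_force: 30.0
[ 0.391  0.22   2.128 -0.113  0.514  1.791]
t: 9.0
ee_pos: [448.2, 183.1, 248.1]
orientation: [3.104, 0.405, 0.128]
ft_force: [-1.3, 0.1, -1.3]
width: 49.8
grasp_force: 30.0
[ 0.382  0.146  1.957 -0.036  0.962  1.712]
plate-in-bed est [ 46.3  10.5 174.2] err deg [ -1.23 -25.42   0.17] F bed [-1.8  0.4 -0.5] 9.0
```

```bash
cat > kin.py <<'E'
from h import *
import json
from scipy.optimize import least_squares
D=[json.loads(l) for l in open('log.txt')]+[[[-1.20401602,.423743967,1.63060181,0,1.08857978,-.0189977453],[235.02211,-578.59798,221.9968],[-3.08204191,-.60198181,.00037207]]]
def rot(q): return (R.from_euler('ZY',[q[0],q[1]+q[2]])*R.from_euler('ZYZ',[q[3],q[4],q[5]]))
q0=np.array(D[-1][0]); C=rot(q0).inv()*R.from_rotvec(D[-1][2])
def fk(q,k):
    r0,h,L1,L2,e,L3=k
    s=q[1]+q[2]; w=[r0+L1*np.sin(q[1])+L2*np.sin(s)+e*np.cos(s),0,h+L1*np.cos(q[1])+L2*np.cos(s)-e*np.sin(s)]
    Rm=rot(q)*C; return R.from_euler('z',q[0]).apply(w)+Rm.apply([0,0,L3]),Rm
def res(k): return np.concatenate([fk(q,k)[0]-p for q,p,_ in D]+[0.01*(np.array(k)-[0,350,400,400,0,250])])
k=least_squares(res,[0,350,400,400,0,250]).x
lim=np.array([[-3,3],[-.9,2.11],[.09,2.58],[-1.31,4.45],[.115,2.69],[-2.53,2.53]]).T
def ik(p,Rt,q0,wr=300):
    f=lambda q:np.r_[fk(q,k)[0]-p,wr*(R.from_matrix(Rt).inv()*fk(q,k)[1]).as_rotvec()]
    s=least_squares(f,np.clip(q0,lim[0]+1e-3,lim[1]-1e-3),bounds=lim); return s.x,s.fun[:3].round(1),np.degrees(s.fun[3:]/wr).round(2)
if __name__=='__main__':
    print(k.round(1),C.as_rotvec().round(3),res(k).round(1)[:-6].reshape(-1,3).tolist())
    for q,p,o in D: print('roterr deg',np.degrees((fk(q,k)[1].inv()*R.from_rotvec(o)).magnitude()).round(2))
    half=ez*[-1,-1,1]
    for nm,E_,off in(('same',ez,-14.3),('half',half,14.3)):
      for z in(60,22,5,0):
        for x in(-30,4):
          p=O+B@[x+off,0,-11+z]
          for q4 in(-.6,.6,1.6,3.1):
            q6=(1.67 if nm=='same' else -1.47)-q4
            if abs(q6)<2.6:
                q,a,b=ik(p,E_,[.38,.35,2.2,q4,.2,q6]); print(nm,z,x,q4,q.round(2),a,b)
E
python3 kin.py
```

```text
[ 67.3 130.9 528.8 390.9  17.5 194.1] [ 0.    -0.     1.571] [[3.6, -1.1, -0.5], [-5.2, -4.1, -2.7], [4.7, -4.0, 4.6], [5.8, -6.9, -0.9], [-11.8, -2.4, -0.4]]
roterr deg 0.0
roterr deg 0.0
roterr deg 0.0
roterr deg 0.0
roterr deg 0.0
same 60 -30 -0.6 [ 0.41  0.26  2.34 -0.84  0.12  2.53] [ 2.5  2.9 12.6] [-1.33 -3.16 -0.13]
same 60 -30 0.6 [ 0.41  0.26  2.34 -0.84  0.12  2.53] [ 2.5  2.9 12.6] [-1.33 -3.16 -0.13]
same 60 -30 1.6 [ 0.41  0.26  2.34 -0.84  0.12  2.53] [ 2.5  2.9 12.6] [-1.33 -3.16 -0.13]
same 60 -30 3.1 [ 0.4   0.3   2.4   3.83  0.12 -2.15] [-1.   0.3 -2.5] [-0.36  0.71  0.  ]
same 60 4 -0.6 [ 0.4   0.28  2.28 -0.81  0.12  2.49] [0.5 2.1 4.4] [-1.18 -1.09  0.  ]
same 60 4 0.6 [ 0.4   0.28  2.28 -0.81  0.12  2.49] [0.5 2.1 4.4] [-1.18 -1.09  0.  ]
same 60 4 1.6 [ 0.4   0.28  2.28 -0.81  0.12  2.49] [0.5 2.1 4.4] [-1.18 -1.09  0.  ]
same 60 4 3.1 [ 0.41  0.3   2.34  4.22  0.12 -2.53] [-3.3  1.6 -7.6] [-1.58  2.33  0.06]
same 22 -30 -0.6 [ 0.4   0.35  2.29 -0.84  0.12  2.53] [ 6.1  4.6 20.2] [-1.76 -5.54 -0.25]
same 22 -30 0.6 [ 0.4   0.35  2.29 -0.84  0.12  2.53] [ 6.1  
[... 2601 characters left out ...]
f 5 -30 -0.6 [ 0.41  0.41  2.24 -1.31  0.12 -0.14] [ 3.   5.6 11.5] [ 2.82  3.23 -0.  ]
half 5 -30 0.6 [ 0.41  0.41  2.24 -1.31  0.12 -0.14] [ 3.   5.6 11.5] [ 2.82  3.23 -0.  ]
half 5 4 -0.6 [ 0.4   0.42  2.19 -1.31  0.12 -0.15] [0.  4.1 3.7] [ 2.74  0.88 -0.  ]
half 5 4 0.6 [ 0.4   0.42  2.19 -1.31  0.12 -0.15] [0.  4.1 3.7] [ 2.74  0.88 -0.  ]
half 0 -30 -0.6 [ 0.41  0.42  2.24 -1.31  0.12 -0.14] [ 3.5  5.8 12.3] [ 2.87  3.49 -0.  ]
half 0 -30 0.6 [ 0.41  0.42  2.24 -1.31  0.12 -0.14] [ 3.5  5.8 12.3] [ 2.87  3.49 -0.  ]
half 0 4 -0.6 [ 0.4   0.43  2.19 -1.31  0.12 -0.15] [0.4 4.3 4.4] [ 2.78  1.14 -0.  ]
half 0 4 0.6 [ 0.4   0.43  2.19 -1.31  0.12 -0.15] [0.4 4.3 4.4] [ 2.78  1.14 -0.  ]
```

A 30° tool tilt puts the wrist right at its singular limit here. The better option is to set the plate back on its bearer and re-grip with the tool pitched about 14° relative to the plate, so only about 16° of tilt is needed at the rest. I'll check that first.

Run:
```python
from kin import *
G=R.from_rotvec([3.139,.124,.001]).as_matrix()
to([507.9,-179.2,120],G)
# relative pitch: tool = plateframe * Ry(-a) about tool y
for a in(12,14,17):
  Pt=R.from_euler('y',-a,degrees=True).as_matrix()
  print(a,'rack z-axis',(G@Pt)[:,2].round(2), ik(np.array([507.9,-179.2,27]),G@Pt,[-.34,.6,1.7,0,.9,1.1])[0].round(2))
  for z in(60,4,0):
    g=O+B@[4-20,0,4+z]; T=ez@Pt; p=g+T@[0,0,17]
    q,e1,e2=ik(p,T,[.38,.35,2.2,0,.3,1.6]); print(z,p.round(0),q.round(2),e1,e2)
```

```text
twist first deg [ 0.69 -4.64 10.34] then shift mm [ 30.8 365.9 128.1] F [-1.3  0.1 -1.3] w 49.8 9.0
12 rack z-axis [-0.21 -0.02 -0.98] [-0.31  0.64  1.94 -0.11  0.76  1.27]
60 [464. 176. 122.] [ 0.38  0.3   2.22 -0.11  0.31  1.78] [0. 0. 0.] [-0.  0. -0.]
4 [491. 184.  74.] [ 0.37  0.44  2.2  -0.17  0.19  1.83] [ 0.  0. -0.] [-0.  0. -0.]
0 [493. 184.  70.] [ 0.37  0.45  2.2  -0.17  0.18  1.84] [ 0. -0. -0.] [ 0. -0. -0.]
14 rack z-axis [-0.24 -0.02 -0.97] [-0.31  0.64  1.93 -0.13  0.8   1.28]
60 [463. 176. 122.] [ 0.38  0.31  2.21 -0.09  0.35  1.75] [0. 0. 0.] [0. 0. 0.]
4 [490. 184.  73.] [ 0.37  0.44  2.19 -0.12  0.24  1.78] [ 0. -0. -0.] [ 0.  0. -0.]
0 [492. 184.  70.] [ 0.37  0.45  2.18 -0.12  0.23  1.79] [ 0. -0.  0.] [0. 0. 0.]
17 rack z-axis [-0.29 -0.02 -0.96] [-0.3   0.66  1.9  -0.14  0.86  1.3 ]
60 [462. 176. 122.] [ 0.37  0.31  2.18 -0.06  0.42  1.73] [-0. -0.  0.] [-0. -0. -0.]
4 [489. 184.  73.] [ 0.37  0.45  2.16 -0.07  0.31  1.74] [ 0. -0. -0.] [-0.  0. -0.]
0 [491. 184.  70.] [ 0.37  0.46  2.16 -0.07  0.3   1.74] [0. 0. 0.] [0. 0. 0.]
```

```bash
python3 -m creep '{"delta_pos":[[0,0,0],[0,0,0],[0.0025,0.03,0],[0.0025,0.03,0],[0.0025,0.03,0],[0.0025,0.03,0],[0.0025,0.03,0],[0.0025,0.03,0],[0.0025,0.03,0],[0.0025,0.03,0],[0.0025,0.03,0],[0.0025,0.03,0],[0.0025,0.03,0.03],[0.0025,0.03,0.03],[0,0.006,0.03],[0,0,0.03],[0,0,0],[0,0,0],[0,0,0]],"twist":[[0.345,-2.32,5.17],[0.345,-2.32,5.17],[0,0,0],[0,0,0],[0,0,0],[0,0,0],[0,0,0],[0,0,0],[0,0,0],[0,0,0],[0,0,0],[0,0,0],[0,0,0],[0,0,0],[0,0,0],[0,0,0],[0,0,0],[0,0,0],[0,0,0]]}'
python3 - <<'E'
from h import *
to([507.9,-179.2,28],R.from_rotvec([3.139,.124,.001]).as_matrix())
E
```

```text
t: 10.58
ee_pos: [504.8, -178.0, 129.0]
orientation: [3.138, 0.126, -0.008]
ft_force: [0.1, -0.0, -4.7]
width: 49.3
grasp_force: 30.0
twist first deg [0.05 0.34 0.06] then shift mm [  2.9   1.4 101. ] F [ 0.1 -0.  -4.7] w 49.3 10.5833
```

```bash
python3 -m creep '{"delta_pos":[[0.0015,0.0007,0.02],[0.0014,0.0007,0.025],[0,0,0.02],[0,0,0.02],[0,0,0.01],[0,0,0.004],[0,0,0.002],[0,0,0],[0,0,0]],"twist":[[0,0.34,0],[0,0,0],[0,0,0],[0,0,0],[0,0,0],[0,0,0],[0,0,0],[0,0,0],[0,0,0]]}'
```

```text
t: 11.33
ee_pos: [508.8, -179.6, 29.3]
orientation: [3.138, 0.126, 0.004]
ft_force: [-1.6, 0.6, -1.7]
width: 49.8
grasp_force: 30.0
```

```bash
python3 -m creep '{"delta_pos":[[0,0,0.001],[0,0,0.001],[0,0,0],[0,0,0],[0,0,0]],"twist":[[0,0,0],[0,0,0],[0,0,0],[0,0,0],[0,0,0]]}'
python3 -m creep '{"delta_pos":[[0,0,0],[0,0,0],[0,0,0],[0,0,0],[0,0,0],[0,0,0]],"twist":[[0,0,0],[0,0,0],[0,0,0],[0,0,0],[0,0,0],[0,0,0]]}' 0.85
python3 - <<'E'
from h import *
im,d=grab('wrist'); hsv=cv2.cvtColor(im,cv2.COLOR_RGB2HSV); print(get_obs()['orientation'])
# plate pose from top view
im,d=grab('top'); hsv=cv2.cvtColor(im,cv2.COLOR_RGB2HSV); cv2.imwrite('pics/t4.png',cv2.resize(im[150:300,230:400,::-1],None,fx=4,fy=4))
E
```

```text
t: 11.75
ee_pos: [509.0, -179.6, 28.9]
orientation: [3.138, 0.126, 0.004]
ft_force: [-6.8, 3.8, 23.7]
width: 49.7
grasp_force: 30.0
t: 12.25
ee_pos: [508.0, -179.6, 25.9]
orientation: [3.139, 0.125, 0.001]
ft_force: [-0.2, 0.4, 0.3]
width: 74.5
grasp_force: 0.0
[3.13876188e+00 1.25108670e-01 3.34072283e-04]
```

Run:
```python
from h import *
G=R.from_rotvec([3.1388,.1251,.0003]).as_matrix(); T=G@R.from_euler('y',-15,degrees=True).as_matrix()
to(np.array([502.8,-180,42])+T@[0,0,17],T)
```

```text
twist first deg [ -0. -15.  -0.] then shift mm [-9.2  0.   2.7] F [ 0.7  0.1 -0.1] w 74.6 12.35
```

```bash
python3 -m creep '{"delta_pos":[[0,0,0],[0,0,0],[0,0,0],[-0.005,0,0.001],[-0.004,0,0.0015],[0,0,0],[0,0,0]],"twist":[[0,-5,0],[0,-5,0],[0,-5,0],[0,0,0],[0,0,0],[0,0,0],[0,0,0]]}'
python3 - <<'E'
from h import *
G=R.from_rotvec([3.1388,.1251,.0003]).as_matrix(); T=G@R.from_euler('y',-15,degrees=True).as_matrix()
to(np.array([502.8,-180,42])+T@[0,0,17],T)
E
```

```text
t: 12.93
ee_pos: [497.1, -180.1, 25.8]
orientation: [3.102, 0.123, -0.408]
ft_force: [-0.4, -0.2, 0.6]
width: 74.7
grasp_force: 0.0
twist first deg [-0.04  0.   -0.02] then shift mm [ 1.3  0.4 -0.1] F [-0.4 -0.2  0.6] w 74.7 12.9333
```

```bash
python3 -m creep '{"delta_pos":[[0,0,0],[0,0,0],[0,0,0],[0,0,0],[0,0,0],[0,0,0],[0,0,0],[0,0,0]],"twist":[[0,0,0],[0,0,0],[0,0,0],[0,0,0],[0,0,0],[0,0,0],[0,0,0],[0,0,0]]}' 0.3
python3 - <<'E'
from h import *
o=get_obs(); yaw=R.from_rotvec(o['orientation']).as_matrix(); y=np.arctan2(-yaw[0,1]*-1,-yaw[1,1]); 
print(np.degrees(y)); Rp=R.from_euler('z',y).as_matrix()
off=Rp.T@(o['ee_pos']-np.array([522.8,0,38])); off[1]=0
off=Rp.T@(np.array([o['ee_pos'][0],o['ee_pos'][1],o['ee_pos'][2]])-np.array([522.8,-178.5,38])); print('tcp in plate',off,'rel',np.degrees((R.from_matrix(Rp*[1,-1,-1]).inv()*R.from_rotvec(o['orientation'])).as_rotvec()))
E
```

```text
t: 13.6
ee_pos: [498.7, -180.4, 26.1]
orientation: [3.102, 0.124, -0.408]
ft_force: [-0.7, -0.9, 3.3]
width: 49.9
grasp_force: 30.0
4.566463624924381
tcp in plate [-24.18889361   0.03439017 -11.93356726] rel [-3.21322498e-02 -1.49831042e+01  4.22547134e-03]
```

```bash
python3 -m creep '{"delta_pos":[[-0.0041,0,-0.0155],[-0.0083,0,-0.031],[-0.0083,0,-0.031],[-0.0083,0,-0.031],[-0.0083,0,-0.031],[-0.0083,0,-0.031],[-0.0083,0,-0.031],[0,0,0],[0,0,0]],"twist":[[0,0,0],[0,0,0],[0,0,0],[0,0,0],[0,0,0],[0,0,0],[0,0,0],[0,0,0],[0,0,0]]}'
cat >> h.py <<'E'
ROFF=np.array([-24.2,0,-11.9]); T2=ez@R.from_euler('y',-15,degrees=True).as_matrix()
def tgt(b): print(b,end=' '); to(O+B@(np.array(b)+ROFF),T2)
def pl():
    o=get_obs(); Rc=R.from_rotvec(o['orientation']).as_matrix(); P=Rc@R.from_euler('y',15,degrees=True).as_matrix()*[1,-1,-1]
    print('plate in bed',(B.T@(o['ee_pos']-P@ROFF-O)).round(1),'rot deg',np.degrees(R.from_matrix(B.T@P).as_rotvec()).round(2),'F bed',(B.T@o['ft_force']).round(1),'q',o['qpos'].round(2),o['t'])
E
python3 - <<'E'
from h import *
tgt((4,0,100)); tgt((4,0,20)); pl()
E
```

```text
t: 14.35
ee_pos: [499.4, -180.2, 235.3]
orientation: [3.101, 0.124, -0.403]
ft_force: [-0.1, 1.0, -3.7]
width: 49.5
grasp_force: 30.0
(4, 0, 100) twist first deg [  0.1   29.72 -10.9 ] then shift mm [  17.6 -353.4   85.9] F [-0.1  1.  -3.7] w 49.5 14.35
(4, 0, 20) twist first deg [  0.1   29.72 -10.9 ] then shift mm [  38.3 -353.4  163.1] F [-0.1  1.  -3.7] w 49.5 14.35
plate in bed [  11.6 -357.9  174.1] rot deg [ -2.92  29.72 -10.51] F bed [-1.7  1.  -3.3] q [-0.31  0.39  1.68 -0.1   1.32  1.22] 14.35
```

```bash
python3 -m creep '{"delta_pos":[[0,0,0],[0,0,0],[0,0,0],[0,0,0],[0,0,0],[0,0,0],[0,-0.0272,0],[0,-0.0272,0],[0,-0.0272,0],[0,-0.0272,0],[0,-0.0272,0],[0,-0.0272,0],[0,-0.0272,0],[0,-0.0272,0],[0,-0.0272,0],[0,-0.0272,0],[0,-0.0272,0],[0,-0.0272,0],[0,-0.0272,0],[0,0,0]],"twist":[[0.02,4.953,-1.817],[0.02,4.953,-1.817],[0.02,4.953,-1.817],[0.02,4.953,-1.817],[0.02,4.953,-1.817],[0.02,4.953,-1.817],[0,0,0],[0,0,0],[0,0,0],[0,0,0],[0,0,0],[0,0,0],[0,0,0],[0,0,0],[0,0,0],[0,0,0],[0,0,0],[0,0,0],[0,0,0],[0,0,0]]}'
python3 - <<'E'
from h import *
tgt((4,0,100)); tgt((4,0,20)); pl()
E
```

```text
t: 16.02
ee_pos: [402.3, 163.4, 232.8]
orientation: [-3.052, -0.416, -0.389]
ft_force: [0.6, -0.2, -4.0]
width: 49.8
grasp_force: 30.0
(4, 0, 100) twist first deg [-0.18  0.44  0.15] then shift mm [20.8  3.7 84.1] F [ 0.6 -0.2 -4. ] w 49.8 16.0167
(4, 0, 20) twist first deg [-0.18  0.44  0.15] then shift mm [ 41.5   3.7 161.4] F [ 0.6 -0.2 -4. ] w 49.8 16.0167
plate in bed [  5.7   3.7 186.4] rot deg [0.22 0.44 0.1 ] F bed [-1.5 -0.3 -3.7] q [ 0.38  0.01  2.18 -0.04  0.7   1.7 ] 16.0167
```

```bash
python3 -m creep '{"delta_pos":[[0.0046,0.0004,0.018],[0.0046,0.0004,0.018],[0.0046,0.0004,0.018],[0.0046,0.0004,0.018],[0.0046,0.0004,0.018],[0.0046,0.0004,0.018],[0.0046,0.0004,0.018],[0.0046,0.0004,0.018],[0.0046,0.0004,0.017],[0,0,0],[0,0,0],[0,0,0]],"twist":[[-0.18,0.44,0.15],[0,0,0],[0,0,0],[0,0,0],[0,0,0],[0,0,0],[0,0,0],[0,0,0],[0,0,0],[0,0,0],[0,0,0],[0,0,0]]}'
python3 - <<'E'
from h import *
tgt((4,0,3)); pl()
im,d=grab('scene'); a=cv2.resize(im[110:230,260:390,::-1],None,fx=3,fy=3,interpolation=2)
im,d=grab('top'); b=cv2.resize(im[160:280,140:250,::-1],None,fx=3,fy=3,interpolation=2); cv2.imwrite('pics/s5.png',np.hstack([a,b]))
E
```

```text
t: 17.02
ee_pos: [484.2, 178.1, 90.0]
orientation: [-3.054, -0.406, -0.406]
ft_force: [-0.5, 0.1, -3.9]
width: 49.5
grasp_force: 30.0
(4, 0, 3) twist first deg [ 0.09 -0.13 -0.2 ] then shift mm [ 2.8 -3.8 18.5] F [-0.5  0.1 -3.9] w 49.5 17.0167
plate in bed [ 6.  -3.8 21.6] rot deg [-0.14 -0.13 -0.17] F bed [-2.3  0.2 -3.1] q [ 0.34  0.4   2.13 -0.06  0.35  1.7 ] 17.0167
```

View pics/s5.png

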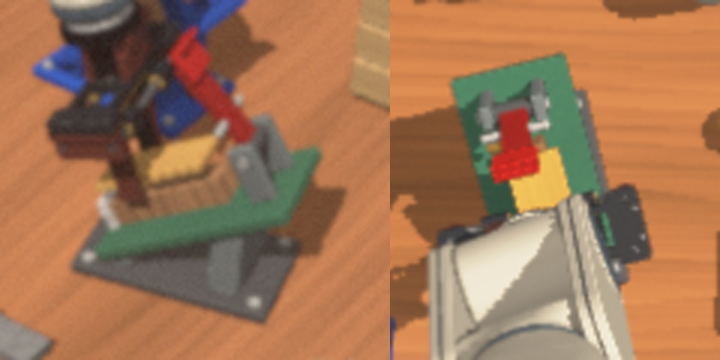

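The plate hovers parallel above the cork, between the ledge and the hinge ears (yellow at (100–220, 140–195) px in the left half), clear of the clamp. I'll lower it to 3 mm above the cork.

```bash
python3 -m creep '{"delta_pos":[[0.001,-0.002,0.006],[0.001,-0.0018,0.006],[0.0008,0,0.0065],[0,0,0],[0,0,0],[0,0,0]],"twist":[[0,0,0],[0,0,0],[0,0,0],[0,0,0],[0,0,0],[0,0,0]]}'
python3 - <<'E'
from h import *
pl()
for n in('top','scene'):
    im,d=grab(n); hsv=cv2.cvtColor(im,cv2.COLOR_RGB2HSV); Q=(cloud(n)-O)@B
    m=(cv2.inRange(hsv,np.array((18,110,120)),np.array((30,255,255)))>0)&(abs(Q[...,1])<40)&(abs(Q[...,0])<75)&(abs(Q[...,2]-10)<12)
    q=Q[m]; print(n,len(q),np.percentile(q,[2,50,98],axis=0).round(1).tolist())
E
```

```text
t: 17.62
ee_pos: [491.6, 184.4, 73.4]
orientation: [-3.053, -0.406, -0.409]
ft_force: [0.4, 0.7, -3.8]
width: 49.5
grasp_force: 30.0
plate in bed [5.3 0.2 2.8] rot deg [-0.13 -0.24 -0.16] F bed [-1.4  0.6 -3.6] q [ 0.35  0.45  2.12 -0.07  0.32  1.72] 17.6167
top 205 [[13.5, -25.6, 5.6], [31.1, -8.2, 11.2], [61.9, 23.2, 16.9]]
scene 12 [[30.5, -9.8, 5.0], [52.3, -0.3, 9.5], [63.6, 9.6, 11.6]]
```

```bash
python3 -m creep '{"delta_pos":[[0.0002,0,0.0009],[0.0003,0,0.001],[0,0,0],[0,0,0]],"twist":[[0,0,0],[0,0,0],[0,0,0],[0,0,0]]}'
python3 -c "
from h import *
pl()"
python3 -m creep '{"delta_pos":[[-0.001,0,0.0003],[-0.001,0,0.0003],[-0.001,0,0.0003],[0,0,0],[0,0,0]],"twist":[[0,0,0],[0,0,0],[0,0,0],[0,0,0],[0,0,0]]}'
python3 -c "
from h import *
pl()"
```

```text
t: 18.05
ee_pos: [492.7, 184.7, 71.9]
orientation: [-3.053, -0.406, -0.409]
ft_force: [-0.6, -0.8, -3.4]
width: 49.9
grasp_force: 30.0
plate in bed [5.6 0.2 1. ] rot deg [-0.12 -0.28 -0.16] F bed [-2.4 -0.6 -2.5] q [ 0.35  0.45  2.11 -0.07  0.31  1.72] 18.05
t: 18.47
ee_pos: [490.0, 184.0, 70.2]
orientation: [-3.053, -0.406, -0.409]
ft_force: [0.8, -0.0, -4.0]
width: 49.8
grasp_force: 30.0
plate in bed [2.3 0.3 0.9] rot deg [-0.12 -0.26 -0.16] F bed [-1.4 -0.2 -3.8] q [ 0.35  0.45  2.12 -0.08  0.31  1.73] 18.4667
```

No contact yet. I'll keep edging down-slope, then down.

```bash
python3 -m creep '{"delta_pos":[[-0.001,0,0.0003],[-0.001,0,0.0003],[0,0,0],[0,0,0]],"twist":[[0,0,0],[0,0,0],[0,0,0],[0,0,0]]}'
python3 -c "
from h import *
pl()"
python3 -m creep '{"delta_pos":[[0.0002,0,0.001],[0.0003,0,0.001],[0,0,0],[0,0,0]],"twist":[[0,0,0],[0,0,0],[0,0,0],[0,0,0]]}'
python3 -c "
from h import *
pl()"
```

```text
t: 18.8
ee_pos: [488.6, 183.6, 69.2]
orientation: [-3.053, -0.406, -0.41]
ft_force: [0.9, 0.1, -4.1]
width: 49.6
grasp_force: 30.0
plate in bed [0.5 0.3 0.8] rot deg [-0.12 -0.29 -0.16] F bed [-1.3 -0.1 -4. ] q [ 0.35  0.45  2.12 -0.08  0.3   1.73] 18.8
t: 19.13
ee_pos: [489.0, 183.7, 68.3]
orientation: [-3.053, -0.406, -0.41]
ft_force: [-8.5, -3.2, 17.3]
width: 49.8
grasp_force: 30.0
plate in bed [ 0.5  0.3 -0.2] rot deg [-0.13 -0.29 -0.16] F bed [ 0.8 -0.9 19.5] q [ 0.35  0.45  2.12 -0.08  0.3   1.73] 19.1333
```

```bash
python3 -m creep '{"delta_pos":[[-0.0002,0,-0.0007],[-0.001,0,0.0003],[-0.001,0,0.0003],[0,0,0],[0,0,0]],"twist":[[0,0,0],[0,0,0],[0,0,0],[0,0,0],[0,0,0]]}'
python3 -c "
from h import *
pl()"
```

```text
t: 19.55
ee_pos: [489.0, 183.8, 68.4]
orientation: [-3.051, -0.406, -0.416]
ft_force: [-3.6, -2.4, 14.2]
width: 49.6
grasp_force: 30.0
plate in bed [ 0.5  0.3 -0.1] rot deg [-0.11 -0.52 -0.16] F bed [ 3.6 -1.3 14.4] q [ 0.35  0.45  2.13 -0.08  0.29  1.73] 19.55
```

```bash
python3 -m creep '{"delta_pos":[[-0.0002,0,-0.0007],[-0.001,0,0.0003],[-0.001,0,0.0003],[0,0,0],[0,0,0]],"twist":[[0,0,0],[0,0,0],[0,0,0],[0,0,0],[0,0,0]]}'
python3 -c "
from h import *
pl()"
```

```text
t: 19.97
ee_pos: [489.1, 183.8, 68.4]
orientation: [-3.05, -0.406, -0.422]
ft_force: [4.6, -2.2, 10.5]
width: 49.5
grasp_force: 30.0
plate in bed [0.5 0.3 0. ] rot deg [-0.09 -0.74 -0.16] F bed [ 8.6 -3.3  7.2] q [ 0.35  0.45  2.13 -0.08  0.29  1.73] 19.9667
```

The plate is now against the ledge and on the cork. I'll release it and retreat along the tool axis.

```bash
python3 -m creep '{"delta_pos":[[0,0,0],[0,0,0],[0,0,0],[0,0,0],[0,0,0],[0,0,0]],"twist":[[0,0,0],[0,0,0],[0,0,0],[0,0,0],[0,0,0],[0,0,0]]}' 0.8
python3 -m creep '{"delta_pos":[[0,0,-0.01],[0,0,-0.02],[0,0,-0.03],[0,0,-0.03],[0,0,-0.03],[-0.02,0,-0.02],[-0.03,0,0],[-0.03,0,0],[0,0,0],[0,0,0]],"twist":[[0,0,0],[0,0,0],[0,0,0],[0,0,0],[0,0,0],[0,0,0],[0,0,0],[0,0,0],[0,0,0],[0,0,0]]}'
python3 - <<'E'
from h import *
pl()
for n in('top','scene'):
    im,d=grab(n); hsv=cv2.cvtColor(im,cv2.COLOR_RGB2HSV); Q=(cloud(n)-O)@B
    m=(cv2.inRange(hsv,np.array((18,110,120)),np.array((30,255,255)))>0)&(abs(Q[...,1])<40)&(abs(Q[...,0])<75)&(abs(Q[...,2]-8)<15)
    q=Q[m]; print(n,len(q),np.percentile(q,[1,50,99],axis=0).round(1).tolist())
    if len(q)>50: s=q[abs(q[:,2]-8)<6]; print(np.polyfit(s[:,0],s[:,2],1),np.median(s[:,2]))
    red=(hsv[...,1]>150)&((hsv[...,0]<6)|(hsv[...,0]>174))&(Q[...,2]>10)&(Q[...,2]<170)&(abs(Q[...,1])<50)&(abs(Q[...,0]-80)<60); r=Q[red]; print(' red',np.percentile(r,[1,50,99],axis=0).round(1).tolist())
    if n=='top': a=cv2.resize(im[160:280,140:250,::-1],None,fx=3,fy=3,interpolation=2)
    else: cv2.imwrite('pics/s6.png',np.hstack([a,cv2.resize(im[110:230,260:390,::-1],None,fx=3,fy=3,interpolation=2)]))
E
```

```text
t: 20.47
ee_pos: [484.9, 182.6, 66.1]
orientation: [-3.053, -0.406, -0.408]
ft_force: [-0.0, 0.2, -0.8]
width: 70.0
grasp_force: 0.0
t: 21.3
ee_pos: [373.7, 152.5, 180.6]
orientation: [-3.053, -0.407, -0.409]
ft_force: [-0.0, -0.7, -0.6]
width: 70.1
grasp_force: 0.0
plate in bed [-46.9   0.7 156.7] rot deg [-0.11 -0.26 -0.14] F bed [-0.5 -0.6 -0.4] q [ 0.38  0.06  2.29 -0.06  0.53  1.74] 21.3
top 637 [[-59.2, -25.7, 0.6], [-5.9, -3.2, 7.9], [57.2, 24.1, 15.4]]
[3.44898874e-03 7.99281900e+00] 7.884889258019533
 red [[83.6, -17.8, 32.1], [95.9, 0.6, 109.0], [109.6, 19.4, 141.8]]
scene 14 [[18.7, -24.0, 0.9], [44.2, 0.1, 6.8], [56.8, 10.2, 10.0]]
 red [[78.5, -22.0, 31.9], [95.6, -7.8, 91.9], [110.7, 15.3, 137.2]]
```

View pics/s6.png

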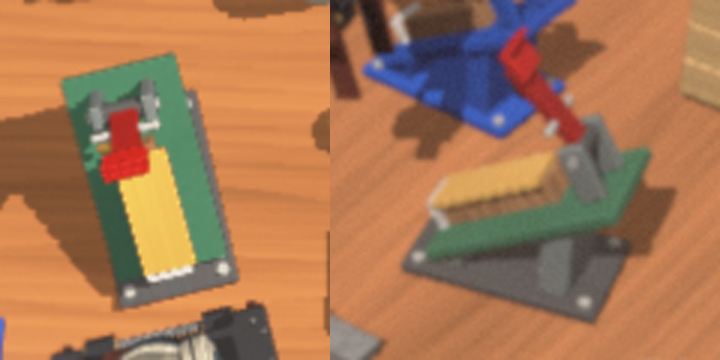

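The plate lies flat on the cork. Its top is at bed z = 7.9, it spans x -59 to 57, and its y centre is about -0.8. It sits against the white ledge with the clamp open. Next I shut the fingers, turn the tool vertical, rise, and work out the pad's arc.

```bash
cat >> h.py <<'E'
V=R.from_euler('z',.268).as_matrix()*[1,-1,-1]
def arc(a,lift=0):
    t=np.array([np.cos(a),0,-np.sin(a)]); n=np.array([np.sin(a),0,np.cos(a)])
    s=4+4*a/1.3
    return O+B@(np.array([107,-1,23])-99*t+14*n+s*t+(10*abs(np.sin(a-np.pi/6)))*n)+[0,0,lift]
E
python3 - <<'E'
from h import *
to(arc(1.3,70),V); print(arc(1.3))
A=[1.3,1.2,1.1,1,.9,.8,.7,.6,.5,.4,.3,.2,.1,0,-.05]; W=np.array([V.T@arc(a) for a in A]); print(np.c_[A[1:],np.diff(W,axis=0)].round(2))
E
```

```text
twist first deg [  0.03 -15.4   -0.19] then shift mm [ 162.1    1.9 -131.7] F [ 0.1 -0.3  0.6] w 69.8 21.4
[533.08547632 194.48565052 242.92113025]
[[ 1.2  -8.32 -0.    5.8 ]
 [ 1.1  -7.69  0.    6.72]
 [ 1.   -6.95 -0.    7.57]
 [ 0.9  -6.11  0.    8.33]
 [ 0.8  -5.18  0.    8.99]
 [ 0.7  -4.18 -0.    9.54]
 [ 0.6  -3.11  0.    9.97]
 [ 0.5  -2.02  0.    9.8 ]
 [ 0.4  -1.16 -0.    8.47]
 [ 0.3  -0.4  -0.    8.6 ]
 [ 0.2   0.38  0.    8.68]
 [ 0.1   1.18 -0.    8.69]
 [ 0.    1.99 -0.    8.63]
 [-0.05  1.31 -0.    4.27]]
```

```bash
python3 -m creep '{"delta_pos":[[0,0,-0.015],[0,0,-0.025],[0,0,-0.025],[0,0,-0.025],[0,0,-0.025],[0,0,-0.017],[0.02,0,0],[0.025,0,0],[0.025,0,0],[0.025,0,0],[0.025,0,0],[0.025,0,0],[0.017,0.002,0],[0,0,0],[0,0,0],[0,0,0]],"twist":[[0,-5.1,0],[0,-5.1,0],[0,-5.2,0],[0,0,0],[0,0,0],[0,0,0],[0,0,0],[0,0,0],[0,0,0],[0,0,0],[0,0,0],[0,0,0],[0,0,0],[0,0,0],[0,0,0],[0,0,0]]}' 0
python3 - <<'E'
from h import *
to(arc(1.3,8),V)
im,d=grab('scene'); cv2.imwrite('pics/s7.png',cv2.resize(im[60:230,230:400,::-1],None,fx=3.5,fy=3.5,interpolation=2))
E
```

```text
t: 22.73
ee_pos: [521.6, 190.6, 310.7]
orientation: [3.113, 0.414, -0.005]
ft_force: [-0.3, -0.3, -0.0]
width: 0.6
grasp_force: 0.0
twist first deg [ 0.02  0.18 -0.21] then shift mm [12.1 -0.7 59.8] F [-0.3 -0.3 -0. ] w 0.6 22.7333
```

View pics/s7.png

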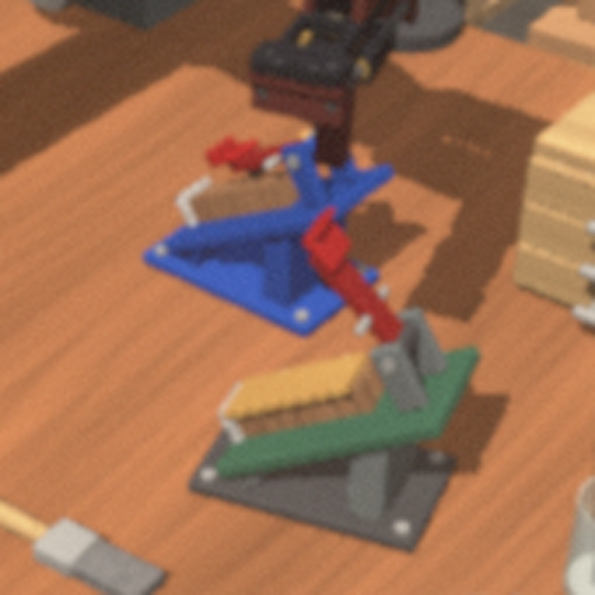

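The view shows the shut fingertips at (333,165) px, right above the red pad (about (325,240)), with the lip at its free end. The clamp is open and the plate lies in place. I'll come down to just above the pad.

```bash
python3 -m creep '{"delta_pos":[[0.007,0,0.01],[0.005,-0.0007,0.015],[0,0,0.015],[0,0,0.01],[0,0,0.01],[0,0,0],[0,0,0]],"twist":[[0,0,0],[0,0,0],[0,0,0],[0,0,0],[0,0,0],[0,0,0],[0,0,0]]}'
python3 - <<'E'
from h import *
to(arc(1.3),V); to(arc(1.2),V); to(arc(1.1),V)
E
```

```text
t: 23.37
ee_pos: [532.9, 194.4, 250.6]
orientation: [3.113, 0.414, -0.005]
ft_force: [0.0, 0.4, -0.8]
width: 0.7
grasp_force: 0.0
twist first deg [ 0.03  0.18 -0.2 ] then shift mm [ 0.2 -0.1  7.6] F [ 0.   0.4 -0.8] w 0.7 23.3667
twist first deg [ 0.03  0.18 -0.2 ] then shift mm [-8.1 -0.1 13.4] F [ 0.   0.4 -0.8] w 0.7 23.3667
twist first deg [ 0.03  0.18 -0.2 ] then shift mm [-15.8  -0.1  20.1] F [ 0.   0.4 -0.8] w 0.7 23.3667
```

```bash
python3 -m creep '{"delta_pos":[[0,0,0.004],[0,0,0.0036],[-0.004,0,0.003],[-0.0043,0,0.003],[-0.004,0,0.0033],[-0.0037,0,0.0034],[-0.0035,0,0.0038],[-0.0035,0,0.0038],[0,0,0],[0,0,0]],"twist":[[0,0,0],[0,0,0],[0,0,0],[0,0,0],[0,0,0],[0,0,0],[0,0,0],[0,0,0],[0,0,0],[0,0,0]]}'
cat > clampq.py <<'E'
from h import *
im,d=grab('scene'); hsv=cv2.cvtColor(im,cv2.COLOR_RGB2HSV); Q=(cloud('scene')-O)@B
red=(hsv[...,1]>150)&((hsv[...,0]<6)|(hsv[...,0]>174))&(abs(Q[...,1])<50)&(Q[...,0]>-40)&(Q[...,0]<115)&(Q[...,2]>5)&(Q[...,2]<170); r=Q[red]
print('red n',len(r),np.percentile(r,[2,50,98],axis=0).round(1).tolist()); x,z=np.median(r[:,0]),np.median(r[:,2]); print('angle ~',np.arctan2(z-23,107-x).round(2))
o=get_obs(); print('tip bed',(B.T@(o['ee_pos']-O)).round(1),o['ft_force'].round(1))
E
python3 clampq.py
```

```text
t: 24.2
ee_pos: [510.5, 188.3, 222.8]
orientation: [3.113, 0.414, -0.005]
ft_force: [0.0, -1.0, 0.4]
width: 0.1
grasp_force: 0.5
red n 276 [[57.7, -19.5, 32.1], [77.4, -8.8, 75.1], [106.2, 9.0, 125.2]]
angle ~ 1.05
tip bed [ 72.9  -1.  110.7] [-0.8  0.   1.1]
```

The arm is following the tip. I'll continue along the arc.

```bash
python3 -m creep '{"delta_pos":[[-0.003,0,0.0041],[-0.0031,0,0.0042],[-0.0026,0,0.0045],[-0.0026,0,0.0045],[-0.0021,0,0.0047],[-0.0021,0,0.0048],[-0.0016,0,0.005],[-0.0015,0,0.005],[-0.001,0,0.0049],[-0.001,0,0.0049],[-0.0006,0,0.0042],[-0.0006,0,0.0042],[0,0,0],[0,0,0]],"twist":[[0,0,0],[0,0,0],[0,0,0],[0,0,0],[0,0,0],[0,0,0],[0,0,0],[0,0,0],[0,0,0],[0,0,0],[0,0,0],[0,0,0],[0,0,0],[0,0,0]]}'
python3 clampq.py; python3 -c "
from h import *
to(arc(.3),V);to(arc(.1),V);to(arc(0),V)"
```

```text
t: 25.42
ee_pos: [489.5, 182.5, 167.8]
orientation: [3.113, 0.414, -0.005]
ft_force: [-0.6, -0.6, 1.3]
width: 0.5
grasp_force: 0.9
red n 255 [[11.0, -19.6, 29.6], [48.5, -8.5, 49.2], [98.1, 8.9, 84.3]]
angle ~ 0.42
tip bed [26.3 -1.  74. ] [-0.3 -0.9  1.7]
twist first deg [ 0.03  0.18 -0.2 ] then shift mm [0.1 0.  8.9] F [-0.3 -0.9  1.7] w 0.3 25.4667
twist first deg [ 0.03  0.18 -0.2 ] then shift mm [ 1.6  0.  26.2] F [-0.3 -0.9  1.7] w 0.3 25.4667
twist first deg [ 0.03  0.18 -0.2 ] then shift mm [ 3.6  0.  34.9] F [-0.3 -0.9  1.7] w 0.3 25.4667
```

```bash
python3 -m creep '{"delta_pos":[[0,0,0.0045],[0,0,0.0044],[0.0002,0,0.0043],[0.0002,0,0.0043],[0.0006,0,0.0043],[0.0006,0,0.0043],[0,0,0]],"twist":[[0,0,0],[0,0,0],[0,0,0],[0,0,0],[0,0,0],[0,0,0],[0,0,0]]}'
python3 clampq.py
python3 -m creep '{"delta_pos":[[0.0005,0,0.002],[0.0005,0,0.002],[0.0005,0,0.002],[0.0005,0,0.002],[0,0,0],[0,0,0]],"twist":[[0,0,0],[0,0,0],[0,0,0],[0,0,0],[0,0,0],[0,0,0]]}'
python3 clampq.py
```

```text
t: 26.05
ee_pos: [491.2, 183.0, 141.2]
orientation: [3.113, 0.414, -0.004]
ft_force: [-0.0, 1.1, 1.5]
width: 0.3
grasp_force: 0.4
red n 227 [[-3.6, -19.2, 22.2], [33.8, -7.7, 31.8], [93.4, 10.5, 52.9]]
angle ~ 0.12
tip bed [14.5 -1.  50.1] [-0.6 -0.1 -0.1]
t: 26.6
ee_pos: [493.2, 183.5, 133.9]
orientation: [3.113, 0.414, -0.004]
ft_force: [0.9, -0.4, 0.2]
width: 0.2
grasp_force: 0.0
red n 222 [[-7.3, -20.5, 13.0], [26.9, -8.5, 25.3], [85.6, 10.0, 40.8]]
angle ~ 0.03
tip bed [12.6 -1.  42.6] [ 0.7 -0.4  0.6]
```

```bash
python3 -m creep '{"delta_pos":[[0.0005,0,0.001],[0,0,0.001],[0,0,0.001],[0,0,0.001],[0,0,0],[0,0,0]],"twist":[[0,0,0],[0,0,0],[0,0,0],[0,0,0],[0,0,0],[0,0,0]]}'
python3 clampq.py
```

```text
t: 27.15
ee_pos: [494.0, 183.8, 130.3]
orientation: [3.114, 0.414, -0.002]
ft_force: [0.2, -0.1, 4.8]
width: 0.6
grasp_force: 1.8
red n 209 [[-7.2, -20.6, 12.6], [29.0, -9.1, 25.5], [87.8, 10.5, 39.3]]
angle ~ 0.03
tip bed [11.5 -1.  39.1] [ 0.1 -0.1  4.4]
```

The tip now presses on a firmly shut arm that hasn't moved since the last step, so it snapped over. I'll retreat straight up and verify.

```bash
python3 -m creep '{"delta_pos":[[0,0,-0.01],[0,0,-0.02],[0,0,-0.03],[0,0,-0.03],[0,0,-0.03],[-0.03,0,-0.02],[-0.03,0,0],[-0.03,0,0],[-0.03,0,0],[0,0,0],[0,0,0],[0,0,0]],"twist":[[0,0,0],[0,0,0],[0,0,0],[0,0,0],[0,0,0],[0,0,0],[0,0,0],[0,0,0],[0,0,0],[0,0,0],[0,0,0],[0,0,0]]}'
python3 clampq.py
python3 - <<'E'
from h import *
for n in('top','scene'):
    im,d=grab(n); hsv=cv2.cvtColor(im,cv2.COLOR_RGB2HSV); Q=(cloud(n)-O)@B
    m=(cv2.inRange(hsv,np.array((18,110,120)),np.array((30,255,255)))>0)&(abs(Q[...,1])<40)&(abs(Q[...,0])<75)&(abs(Q[...,2]-8)<8)
    print(n,np.percentile(Q[m],[1,50,99],axis=0).round(1).tolist())
    if n=='top': a=cv2.resize(im[160:280,140:250,::-1],None,fx=3,fy=3,interpolation=2)
    else: cv2.imwrite('pics/s8.png',np.hstack([a,cv2.resize(im[110:230,260:390,::-1],None,fx=3,fy=3,interpolation=2)]))
E
```

```text
t: 28.2
ee_pos: [379.0, 152.7, 271.0]
orientation: [3.114, 0.414, -0.0]
ft_force: [-0.1, -0.0, 0.5]
width: 0.7
grasp_force: 0.0
red n 246 [[-6.4, -20.9, 13.1], [24.4, -7.2, 26.1], [86.4, 14.0, 40.7]]
angle ~ 0.04
tip bed [-21.2  -0.4 220.2] [0.7 0.4 0. ]
top [[-10.6, -25.9, 1.0], [32.4, -19.2, 7.6], [58.6, 23.4, 14.0]]
scene [[-46.4, -27.3, 0.5], [4.3, -25.7, 2.2], [49.9, -23.7, 7.9]]
```

View pics/s8.png

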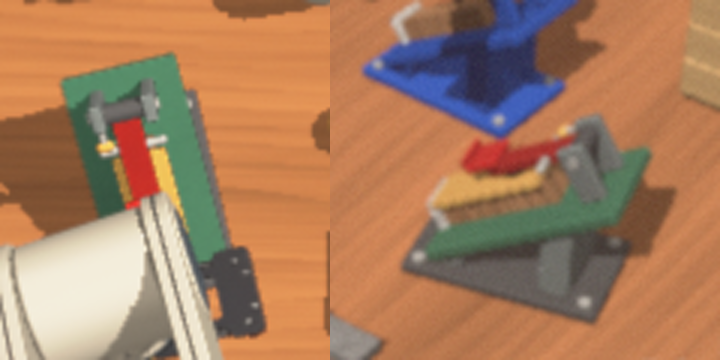

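The view shows the red arm lying shut along the plate at (465–575, 140–170) px in the right half, with the plate still on the cork against the ledge. The gripper is clear, so I'll hand in.

```bash
python3 -c "
from workcell import close_job
print(close_job())"
```

```text
the job is handed in; nothing more can be done
None
```

The brass plate lies seated on the cork strip against the ledge, let go, with the red clamp arm snapped shut on it and the robot clear; the job was handed in at about 28 s of the 64 s, and no verdict was returned.

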